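# Clear the bottle off the spares case and open it

### The job

Someone has left a sample bottle standing on the lid of the low grey spares case. First lift it off and stand it upright and gently on the bench beside the case; then swing the latch lever on the case's front a full quarter turn, so that its nose no longer reaches over the lid, and raise the lid by its front tongue until it stands nearly upright, and leave it open. Do not topple the bottle or knock the other bottle and the marker pen about.

Things in the scene. Friction and masses are not known exactly. Their poses are not given: they have to be found in the camera images.
- case: low grey sheet-metal case fixed to the bench, 130 (its x) x 260 (its y) x 70 mm high with the lid shut. Origin: centre of its underside, on the bench; its x axis points to its back (hinge side), y to its left as the robot sees it, z up. The lid is a flat plate whose top is 70 mm above the bench when shut; its front edge is at x = -67 mm. Spare filters lie fixed inside.
- lid_hinge (a point): point on the lid's hinge line, middle of the case's top back edge, 60 mm above the bench; the hinge line runs along the case's y axis
- tongue (a point): grip point on the lid's front tongue: a flat tongue 22 mm wide (along the case's y), 8 mm thick, sticking 48 mm out of the lid's front edge at its middle; this point lies 33 mm out from that edge, in the middle of width and thickness, 165 mm forward of and 5 mm above the hinge line when shut (65 mm above the bench). It moves with the lid.
- lid (a joint): lid angle in rad: 0 shut, grows as its front rises, stop at 1.6 (a little past upright). The stiff hinge holds the lid wherever it is left; lifting at the tongue takes about 3 N. It cannot rise by more than about 1 degree while the latch nose is over it.
- latch (a joint): latch lever angle in rad: near 0 (up to 0.2) the nose lies over the front of the lid and the knob end points away from the case to the front; it grows as the knob end swings to the case's left (+y), clockwise seen from above; at 1.57 the lever lies along the front of the case and is clear of the lid (it clears from about 1.27); stop at 1.75. It turns on an upright pivot and stays where it is left; about 1 N at the knob moves it.
- latch_pivot (a point): the latch's upright pivot axis, on a bracket at the front left of the case, 18 mm ahead of the front wall and 105 mm left of the middle; this point is 72 mm above the bench, just under the lever, a 84 x 12 mm steel bar 6 mm thick whose top is 78.5 mm above the bench and which reaches 40 mm from the pivot at the nose end and 44 mm at the knob end
- latch_knob (a point): the upright round knob on the outer end of the latch lever, 12 mm in diameter, 36 mm from the pivot axis, standing from 78 to 104 mm above the bench; this point is on its axis, 92 mm above the bench. It moves with the lever.
- bottle_mid (a point): centre (half-way up) of the bottle that stands on the lid: round white screw-capped bottle, 40 mm in diameter, 85 mm high, body straight to 70 mm up, cap 30 mm wide, about 50 g; its z axis is the bottle's. When it stands on the bench this point is 42 mm above it.
- other_bottle_mid (a point): centre (half-way up) of another bottle of the same kind, 40 mm in diameter and 85 mm high, standing on the bench to the left; to be left alone
- pen_mid (a point): centre of a marker pen, 130 mm long, 16 mm thick, lying on the bench at its front edge, in front of the case; to be left alone
- crate_corner (a point): top of the near left corner of the tall black crate of carboys at the right of the bench (furniture, 0.26 m high, the carboys in it rising to 0.5 m): keep the arm clear of all that lies to its right. The bench between it and the case is free for the bottle, as is the left side in front of the other bottle (0.32 m either side of the middle line, 0.49 m ahead of the robot).

How it is judged:
On the way, in this order (a step that is already met when the one before it is completed fails the run):
1. the bottle stands upright on the bench, let go (height (world z) of bottle_mid between 0.035 and 0.05 m and angle between bottle_mid's own z axis and vertical below 0.15 rad and contact force between bottle and the fingers below 0.1 N), for 0.2 s.
2. the latch is swung clear of the lid (value of joint latch above 1.3 rad), for 0.2 s.
3. the lid is raised nearly upright (value of joint lid above 1.15 rad), for 0.2 s.
At the end, for the whole second after the job is handed in: the bottle that was on the lid stands upright (within 0.15 rad) and still on the bench, not touching the case; the latch is at more than 1.3 rad, and the lid stays open at more than 1.15 rad, at rest (height (world z) of bottle_mid between 0.035 and 0.05 m and angle between bottle_mid's own z axis and vertical below 0.15 rad and linear speed of bottle below 0.02 m/s and contact force between bottle and case below 0.1 N and value of joint latch above 1.3 rad and value of joint lid above 1.15 rad and velocity of joint lid between -0.05 and 0.05 rad/s).
It fails at once if the bottle is toppled (tilted by more than 0.6 rad) (angle between bottle_mid's own z axis and vertical above 0.6 rad).
It fails at once if the bottle is dropped or flung (faster than 0.8 m/s while not held) (linear speed of bottle above 0.8 m/s and contact force between bottle and the fingers below 0.1 N).
It fails at once if the other bottle is shifted by more than 30 mm or toppled (distance of other_bottle_mid from where it was at the start of the episode above 0.03 m or angle between other_bottle_mid's own z axis and vertical above 0.6 rad).
It fails at once if the pen is shifted by more than 40 mm (distance of pen_mid from where it was at the start of the episode above 0.04 m).
It also fails if it takes over 70 s, if anything falls off the work surface, if the arm or the gripper's body presses on something with over 40 N, if the wrist force passes 120 N, or if a joint passes its speed limit or range.

### The arm

A 6-joint arm with a two-finger parallel gripper is mounted at the origin on a cart in front of the work surface, level with it; the furniture and walls round the work are solid. World frame = base frame: x ahead of the robot, y to its left, z up, the work surface at z = 0. Lengths are in m, angles in rad, forces in N, time in s.
With the tool pointing down it reaches from about 0.425 to 0.95 m from the base axis. Payload 3.5 kg.
Tool frame: the origin (TCP) lies midway between the tips of the shut fingers; the grasp point (between the pads) lies 19 mm behind it; y points along the fingers, x is the direction in which the jaws open and shut, and the axes are right-handed (so a half turn about y gives the same grasp; the last joint's range is limited). The gripper opens to 85 mm and grips with 20 to 120 N. Pads are 22 mm wide; open, the fingers measure 114 mm over their backs; the gripper's body (76 mm by 85 mm) begins 54 mm behind the grasp point. The pads swing forward as they close: fully open they stand 13 mm farther back than shut.
Start: joints at [-1.363, 0.286, 1.577, -0, 1.279, -0.15], TCP at [0.236, -0.632, 0.231] pointing down, gripper open.
Joint ranges: [-2.77, 2.77], [-0.9, 2.22], [0.21, 2.48], [-1.53, 4.67], [0.24, 2.81], [-2.84, 2.84]. Speed limits (rad/s): [2.79, 2.79, 3.14, 3.14, 3.14, 3.14].

### API

Orientations are given as a unit quaternion [x, y, z, w].
In Python, from plant import ctrl, viewer gives the robot as it stands.
- The arm moves only by the tool step_arm, never from a script. Its argument "rows" is a list of rows, each a list of 3 entries, a list of its own where there are three numbers: the turn, a rotation vector about the tool's x, y, z in degrees, then the shift along the tool's x, y, z in mm, then the closure, from 0 (fully open) to 1 (shut). A call has 1 to 10 rows; each row is the pose to reach, as a shift and turn from the pose commanded when the call began, along the tool's axes at that moment; what a row does not reach only later rows make up. A row lasts 1/12 s, in which the tool goes at most 41.7 mm and 7.16 degrees, less where a joint would pass 70% of its speed; a pose out of reach is approached as far as the arm can. A call with a gripper value outside its range is refused whole. The fingers move at their own pace and stop on an object; "newtons" is the grip in N (left out, the last holds). Time passes only in rows, so rows that repeat a pose let the fingers close. It gives the time, the measured TCP pose, the force and the opening at its end, in the units of the state.
- ctrl.get_state(): the state, without advancing time (a new reading comes with each control period).
- viewer.read_camera(name): name is "scene" or "top" or "wrist"; returns (picture, depth): 480x640x3 uint8, red, green, blue; 480x640 float32, m along the optical axis (not along the pixel's ray), 0 where there is no reading.
- viewer.calibration(name): a dict with "K" (3x3 intrinsics, pixels), "R" (3x3) and "t" (3): a world point X has camera coordinates R X + t. Camera axes: x right, y down, z forward; pixel columns grow to the right and rows downward; lengths in m; the calibration is good to about 2 mm. A picture is of the moment at which its call begins: read the wrist's pose just before it. calibration takes no time and is no camera call; for the wrist camera it gives the pose at the moment of the call.
- ctrl.sign_off(): hands the job in, once; it reports no verdict.
The state is a dict: "time": time; "qpos": joint angles; "dq": joint speeds; "joint_efforts": joint torques, N m; "eef_pos": TCP position; "tcp_rot": TCP orientation; "contact_force": force on the tool from outside, world axes, zero at the start; "wrist_torque": the same for the moment, N m; "opening": opening from 0.0 (shut) to 1.0 (fully open).
Only numpy, scipy, OpenCV 4.12 (cv2) and the standard library are available. Lean on these libraries where they do the work, as an engineer would, in place of code of your own. Each camera call takes 0.05 s, during which the arm holds its last target.

## Working session

There is one attempt and no reset: what is moved stays moved. The work goes in short steps, Python scripts to look and compute and a tool call to move; the robot and the scene stay as the last step left them, time stands still between calls to the robot, and variables do not carry over. Pictures are saved under pics/ and viewed, and the job is handed in when it is done.

Besides the shell and the picture viewer there is one more tool, called after "Emit:" as name([rows], argument=value, ...), one row to a line, values as JSON. step_arm: Moves the arm, as the interface text tells. Its arguments: {"type":"object","properties":{"rows":{"type":"array"},"newtons":{"type":"number"}},"required":["rows"]}

```bash
ls; mkdir -p pics; python3 - <<'E'
from plant import ctrl, viewer
import cv2
print(ctrl.get_state())
for n in ("scene","top"):
    p,d=viewer.read_camera(n)
    cv2.imwrite(f"pics/{n}0.png",p[:,:,::-1])
    c=viewer.calibration(n);print(n,c)
E
```

```text
pics
{'time': 0.0, 'qpos': array([-1.36298538e+00,  2.87192983e-01,  1.57820851e+00, -1.08977036e-05,
        1.27857055e+00, -1.49966456e-01]), 'dq': array([ 0.00110324, -0.00031295, -0.00240321,  0.00270635,  0.00166419,
        0.00066622]), 'joint_efforts': array([ 1.70171870e-05, -4.05984664e+01, -2.92625266e+01, -1.46999441e-04,
        5.85648901e-03,  3.24617837e-06]), 'eef_pos': array([ 0.23628837, -0.63158294,  0.22991189]), 'tcp_rot': array([-0.58041459,  0.40366609, -0.40243743,  0.58156402]), 'contact_force': array([-0.79534738,  0.22492561,  0.35977059]), 'wrist_torque': array([-0.06138202, -0.01876098, -0.03323453]), 'opening': 0.9973023687575687}
scene {'K': array([[510.66079517,   0.        , 320.96096673],
       [  0.        , 510.66079517, 244.02830216],
       [  0.        ,   0.        ,   1.        ]]), 'R': array([[-0.54627003, -0.837409  , -0.01830876],
       [-0.49334263,  0.33933485, -0.80091505],
       [ 0.67690627, -0.4284834 , -0.59849802]]), 't': array([0.23213154, 0.43678601, 1.0001178 ])}
top {'K': array([[574.67357821,   0.        , 319.33030513],
       [  0.        , 574.67357821, 230.93535058],
       [  0.        ,   0.        ,   1.        ]]), 'R': array([[ 0.33885079, -0.94079622,  0.00908962],
       [-0.73934337, -0.2722426 , -0.61583711],
       [ 0.58185181,  0.20195654, -0.78782106]]), 't': array([-0.25888847,  0.45018148,  1.30337017])}
```

View pics/scene0.png

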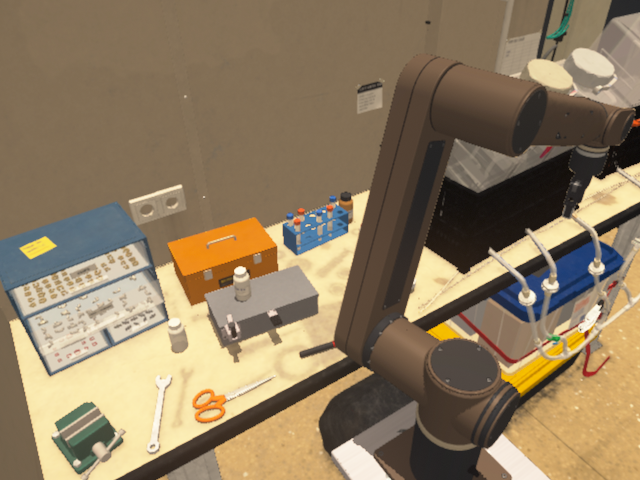

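View pics/top0.png

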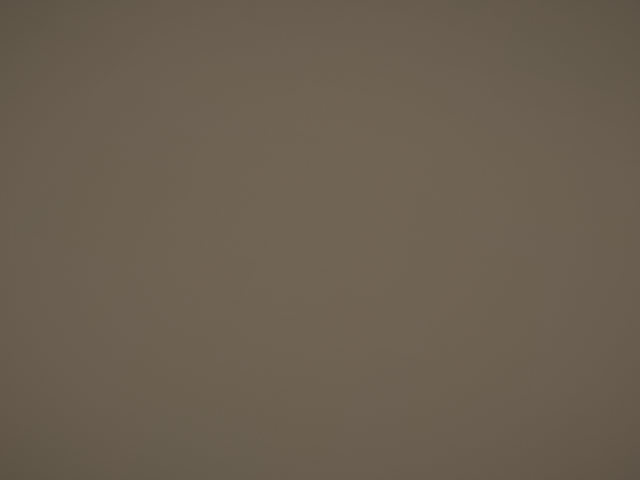

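The scene view shows the lid bottle at about (242,284), latch at (233,328), tongue at (273,317), other bottle at (177,335) and pen end at (318,349). The top view is a blank brown surface, so something blocks it.

```bash
cat > h.py <<'E'
from plant import ctrl, viewer
import cv2, numpy as np
from scipy.spatial.transform import Rotation as Ro
def look(n,f=None):
    c=viewer.calibration(n); p,d=viewer.read_camera(n)
    if f: cv2.imwrite(f"pics/{f}.png",p[:,:,::-1])
    return p,d,c
def cloud(d,c):
    v,u=np.mgrid[0:480,0:640]; K=c["K"]
    X=np.stack([(u-K[0,2])/K[0,0]*d,(v-K[1,2])/K[1,1]*d,d],-1)
    W=(X-c["t"])@c["R"]
    W[d==0]=np.nan
    return W
def proj(P,c):
    X=np.atleast_2d(P)@c["R"].T+c["t"]; x=X@c["K"].T
    return x[:,:2]/x[:,2:]
E
python3 - <<'E'
from h import *
np.set_printoptions(precision=4,suppress=True)
for n in("scene","top"):
    c=viewer.calibration(n);print(n,-c["R"].T@c["t"])
p,d,c=look("top");print("top depth",np.percentile(d,[0,50,100]))
p,d,c=look("scene");W=cloud(d,c)
np.savez("s0.npz",p=p,d=d,W=W)
for u,v in [(242,284),(241,270),(233,320),(232,335),(273,317),(208,296),(317,289),(292,271),(219,337),(177,323),(304,354),(177,345),(330,349),(410,285),(440,200)]:
    print((u,v),W[v,u])
cv2.imwrite("pics/crop0.png",cv2.resize(p[230:380,140:360,::-1],None,fx=3.6,fy=3.6,interpolation=cv2.INTER_CUBIC))
look("wrist","wrist0")
E
```

```text
scene [-0.3347  0.4747  0.9526]
top [-0.3378 -0.3842  1.3064]
top depth [0.     0.1343 0.2013]
(242, 284) [0.5733 0.1325 0.1256]
(241, 270) [0.5884 0.124  0.156 ]
(233, 320) [0.5331 0.1839 0.0638]
(232, 335) [0.467  0.2144 0.0879]
(273, 317) [0.4824 0.1003 0.069 ]
(208, 296) [0.6422 0.202  0.0693]
(317, 289) [ 0.575  -0.0846 -0.0015]
(292, 271) [ 0.608  -0.0273  0.0681]
(219, 337) [0.5531 0.2203 0.0081]
(177, 323) [0.5785 0.3054 0.0847]
(304, 354) [0.3838 0.075  0.0126]
(177, 345) [0.5682 0.3204 0.0272]
(330, 349) [ 0.3739  0.0069 -0.0034]
(410, 285) [ 0.1777 -0.0426  0.3232]
(440, 200) [ 0.5117 -0.4587  0.1897]
```

View pics/crop0.png

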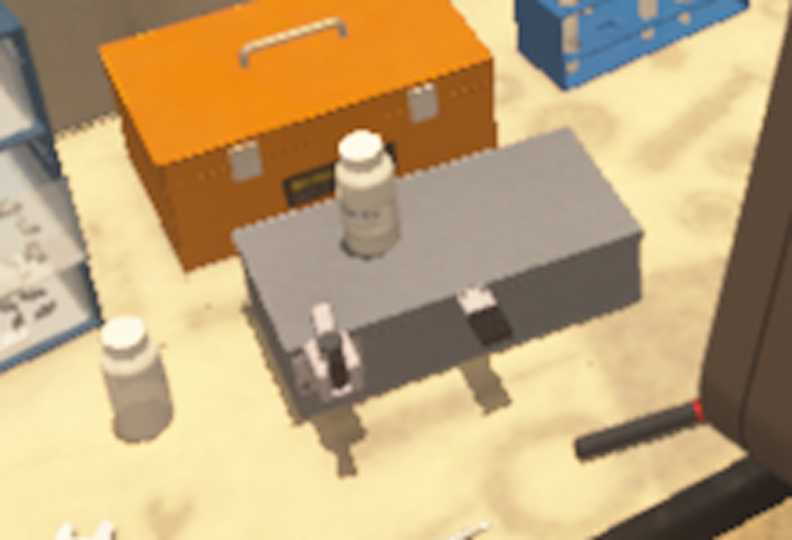

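View pics/wrist0.png

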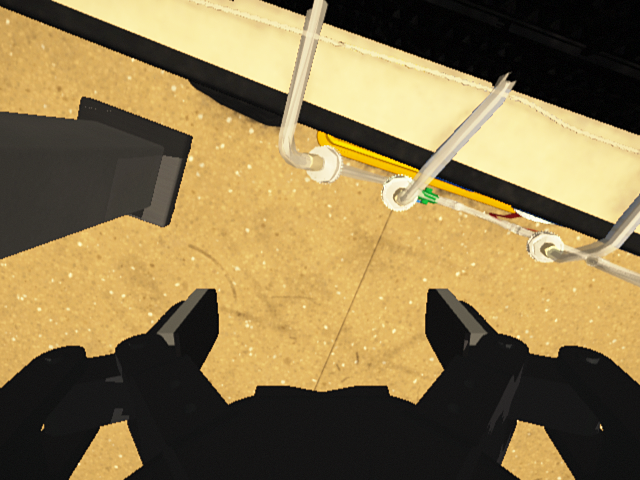

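```bash
python3 - <<'E'
from h import *
np.set_printoptions(precision=4,suppress=True)
z=np.load("s0.npz");W=z["W"];p=z["p"]
# lid top
H=W[...,2]
m=(H>0.062)&(H<0.076)&(W[...,0]>0.45)&(W[...,0]<0.75)&(W[...,1]>-0.1)&(W[...,1]<0.3)&(p.max(-1).astype(int)-p.min(-1)<25)
n,l,s,ce=cv2.connectedComponentsWithStats(m.astype(np.uint8));i=1+np.argmax(s[1:,4]);mm=l==i
P=W[mm];print(len(P),P.mean(0),np.median(P[:,2]))
r=cv2.minAreaRect(P[:,:2].astype(np.float32));print("lid rect",r,cv2.boxPoints(r))
for nm,(a,b,c1,d1),zl in [("bottle",(225,262,260,303),(0.08,0.2)),("other",(160,315,192,357),(0.01,0.1)),("tongue",(265,308,285,330),(0.055,0.08)),("knob",(222,315,248,345),(0.082,0.12)),("lever",(222,310,248,345),(0.074,0.082))]:
    w=W[b:d1,a:c1].reshape(-1,3);w=w[(w[:,2]>zl[0])&(w[:,2]<zl[1])&(w[:,0]<0.66)]
    print(nm,len(w),w.min(0),w.max(0),w.mean(0))
# topdown
S=300
im=np.zeros((500,500,3),np.uint8);hm=np.full((500,500),-9.)
ok=~np.isnan(H)
x=((1.2-W[...,0])*S).round();y=((0.55-W[...,1])*S).round()
for xx,yy,h,col in sorted(zip(x[ok],y[ok],H[ok],p[ok].tolist()),key=lambda t:t[2]):
    if 0<=xx<500 and 0<=yy<500: im[int(xx),int(yy)]=col[::-1]
for g in np.arange(-1,0.6,.1):
    cv2.line(im,(int((.55-g)*S),0),(int((.55-g)*S),499),(0,0,255) if abs(g)<.01 else (90,90,90),1)
for g in np.arange(-.4,1.2,.1):
    cv2.line(im,(0,int((1.2-g)*S)),(499,int((1.2-g)*S)),(0,0,255) if abs(g)<.01 else (90,90,90),1)
cv2.imwrite("pics/td.png",im)
E
```

```text
129 [0.5007 0.0225 0.0664] 0.06632498456018952
lid rect ((0.5044986009597778, 0.02343900501728058), (0.11579210311174393, 0.01793072745203972), 82.005615234375) [[ 0.4876 -0.0326]
 [ 0.5053 -0.0351]
 [ 0.5214  0.0795]
 [ 0.5037  0.082 ]]
bottle 441 [0.5684 0.1088 0.08  ] [0.6056 0.1487 0.1572] [0.5817 0.1314 0.1226]
other 473 [0.5651 0.2916 0.0101] [0.6021 0.3317 0.0873] [0.5768 0.3136 0.0534]
tongue 214 [0.4564 0.0573 0.0551] [0.5218 0.1114 0.0731] [0.4895 0.0953 0.0663]
knob 58 [0.4632 0.1941 0.0822] [0.5119 0.2155 0.1042] [0.4771 0.2085 0.0923]
lever 82 [0.4624 0.1874 0.0741] [0.5462 0.2172 0.0819] [0.5058 0.2014 0.0777]
```

View pics/td.png

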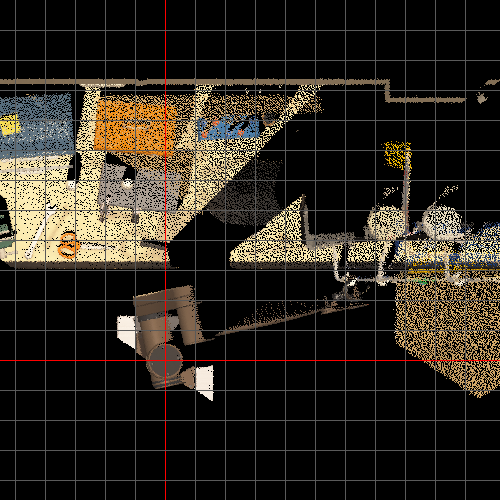

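```bash
cat >> h.py <<'E'
def down(yaw):
    "tool y down; tool x along world dir at yaw(deg)"
    a=np.radians(yaw); x=np.array([np.cos(a),np.sin(a),0]); y=np.array([0,0,-1.]); return Ro.from_matrix(np.stack([x,y,np.cross(x,y)],1))
def plan(tgts,p0=None,R0=None):
    s=ctrl.get_state()
    if p0 is None:p0=s["eef_pos"];
    if R0 is None:R0=Ro.from_quat(s["tcp_rot"])
    for p,R in tgts:
        print("turn",(R0.inv()*R).as_rotvec(degrees=True).round(1),"shift",R0.inv().apply(np.array(p)-p0).__mul__(1000).round(1))
E
python3 - <<'E'
from h import *
np.set_printoptions(precision=4,suppress=True)
s=ctrl.get_state();R=Ro.from_quat(s["tcp_rot"]);print(R.as_matrix())
x=R.as_matrix()[:,0];print("yaw x",np.degrees(np.arctan2(x[1],x[0])))
c=viewer.calibration("wrist");print(-c["R"].T@c["t"]-s["eef_pos"],c["R"])
plan([([.15,-.45,.30],R),([.42,-.1,.30],down(78)),([.42,.1,.30],down(82))])
E
```

```text
[[ 0.3502 -0.0002  0.9367]
 [-0.9367  0.0011  0.3502]
 [-0.0011 -1.      0.0002]]
yaw x -69.50134640366446
[0.061  0.0222 0.1434] [[ 0.3503 -0.9366 -0.0003]
 [-0.905  -0.3385  0.2577]
 [-0.2415 -0.09   -0.9662]]
turn [0. 0. 0.] shift [-200.7  -69.1  -17.2]
turn [  -0.1 -147.5   -0. ] shift [-434.   -68.8  358.3]
turn [  -0.1 -151.5   -0. ] shift [-621.4  -68.6  428.3]
```

Emit:
step_arm([
  [[0, -7, 0], [-40, -14, -3], 0],
  [[0, -14, 0], [-80, -28, -7], 0],
  [[0, -21, 0], [-120, -42, -10], 0],
  [[0, -28, 0], [-160, -56, -14], 0],
  [[0, -35, 0], [-200, -69, -17], 0],
  [[0, -42, 0], [-225, -69, 20], 0],
  [[0, -49, 0], [-250, -69, 55], 0],
  [[0, -56, 0], [-275, -69, 90], 0],
  [[0, -63, 0], [-300, -69, 125], 0],
  [[0, -70, 0], [-320, -69, 160], 0],
])

```text
time: 1.08
eef_pos: [0.2696, -0.2806, 0.3005]
tcp_rot: [0.707, 0.005, -0.004, -0.707]
contact_force: [0.9, -1.1, 0.2]
opening: 0.999
```

```bash
python3 - <<'E'
from h import *
np.set_printoptions(precision=4,suppress=True)
s=ctrl.get_state();print(s["eef_pos"],s["qpos"],s["contact_force"])
R=Ro.from_quat(s["tcp_rot"])
plan([([.42,-.0,.30],down(80)),([.42,.1,.30],down(82))])
E
```

```text
[ 0.2696 -0.2806  0.3005] [-1.0676 -0.4437  2.1373  0.0001  1.4467 -1.0806] [ 0.9343 -1.1197  0.1681]
turn [  0.1 -79.3  -0. ] shift [154.    0.3 278.6]
turn [  0.1 -81.3  -0. ] shift [155.3   0.2 378.6]
```

Emit:
step_arm([
  [[0, -7, 0], [15, 0, 35], 0],
  [[0, -14, 0], [30, 0, 70], 0],
  [[0, -21, 0], [45, 0, 105], 0],
  [[0, -28, 0], [60, 0, 140], 0],
  [[0, -35, 0], [75, 0, 175], 0],
  [[0, -42, 0], [90, 0, 210], 0],
  [[0, -49, 0], [105, 0, 245], 0],
  [[0, -56, 0], [120, 0, 280], 0],
  [[0, -63, 0], [135, 0, 310], 0],
  [[0, -70, 0], [150, 0, 340], 0],
])

```text
time: 1.92
eef_pos: [0.4167, 0.0611, 0.3005]
tcp_rot: [0.576, 0.41, -0.41, -0.576]
contact_force: [0.7, -0.9, 0.5]
opening: 1.0
```

```bash
python3 - <<'E'
from h import *
np.set_printoptions(precision=4,suppress=True)
s=ctrl.get_state();print(s["eef_pos"],s["qpos"],s["contact_force"])
p,d,c=look("wrist","w1");np.savez("w1.npz",p=p,d=d,W=cloud(d,c))
p,d,c=look("top","t1");np.savez("t1.npz",p=p,d=d,W=cloud(d,c))
p,d,c=look("scene","s1");np.savez("s1.npz",p=p,d=d,W=cloud(d,c))
E
```

```text
[0.4167 0.0611 0.3005] [-0.0964 -0.356   2.0764 -0.0001  1.4202 -1.3341] [ 0.7462 -0.9108  0.451 ]
```

View pics/w1.png

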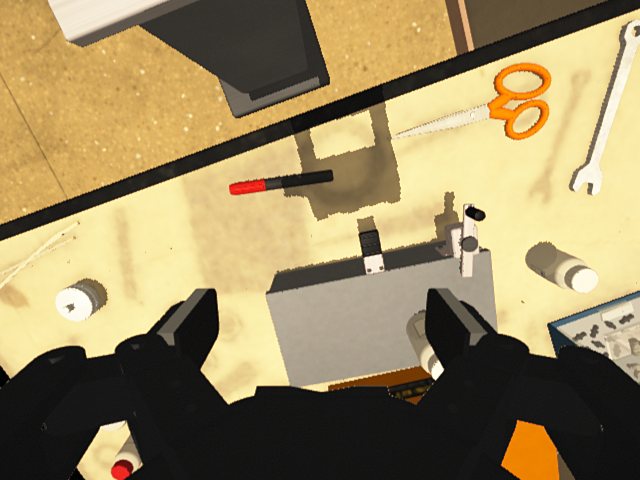

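View pics/t1.png

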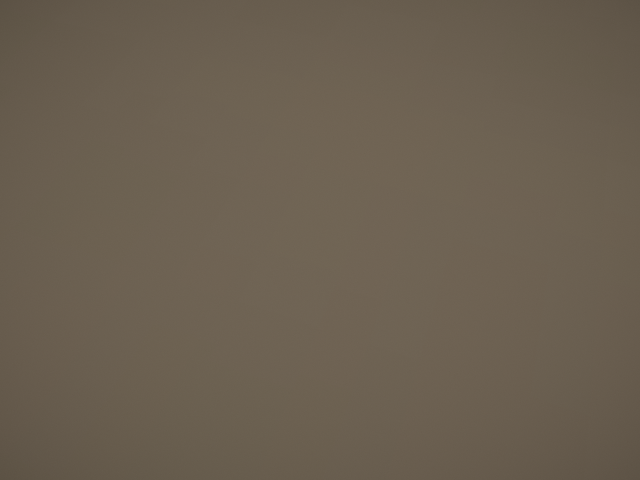

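View pics/s1.png

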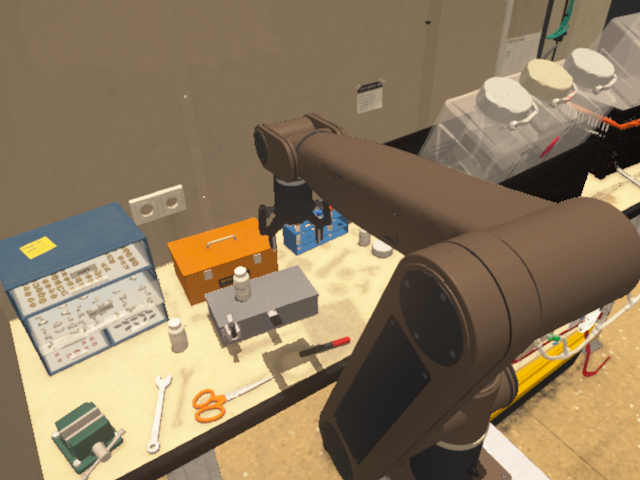

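The wrist view shows the tongue at (371,250), lever with black knob at (476,213), pen at (280,182), other bottle at (575,275), lid bottle partly hidden at (425,340), and a white-topped jar right of the case at (78,300). Top stays blocked. Measuring these in the wrist and scene clouds.

```bash
python3 - <<'E'
from h import *
np.set_printoptions(precision=4,suppress=True)
w=np.load("w1.npz");s=np.load("s1.npz")
def st(nm,W,box,zl):
    a,b,c,d=box;q=W[b:d,a:c].reshape(-1,3);q=q[(q[:,2]>zl[0])&(q[:,2]<zl[1])];print(nm,len(q),"min",q.min(0),"max",q.max(0),"med",np.median(q,0));return q
V=w["W"]
# lid plane+rect from wrist: front edge & sides
q=st("lid w",V,(300,280,420,380),(0.05,0.09))
m=(V[...,2]>.06)&(V[...,2]<.076)&(np.ptp(w["p"].astype(int),-1)<25)
n,l,ss,_=cv2.connectedComponentsWithStats(m.astype(np.uint8));mm=l==1+np.argmax(ss[1:,4])
cv2.imwrite("pics/m.png",mm.astype(np.uint8)*255)
r=cv2.minAreaRect(V[mm][:,:2].astype(np.float32));print(r)
# front edge line: for each column, first row of mask, columns 285-350,395-440
E=[]
for u in list(range(285,355,3))+list(range(390,435,3)):
    v=np.where(mm[:,u])[0]
    if len(v):E.append(V[v[0],u,:2])
E=np.array(E);vx=cv2.fitLine(E.astype(np.float32),cv2.DIST_HUBER,0,.01,.01).ravel();print("front edge",vx,"yaw of y axis",np.degrees(np.arctan2(vx[1],vx[0])))
st("tongue",V,(355,225,388,275),(0.05,0.085))
st("knob top",V,(462,203,490,224),(0.095,0.12))
st("lever",V,(455,225,485,280),(0.074,0.083))
st("other cap",V,(555,255,605,300),(0.075,0.1))
st("dish",V,(50,275,110,325),(0.02,0.2))
st("pen",V,(225,165,340,198),(0.008,0.03))
st("bottle w",V,(405,305,440,375),(0.08,0.18))
S=s["W"]
b=st("bottle s",S,(225,262,262,303),(0.085,0.165))
cap=b[b[:,2]>.15];print("cap",cap.mean(0),len(cap),"capmax",cap[:,2].max())
body=b[(b[:,2]>.085)&(b[:,2]<.135)]
from scipy.optimize import least_squares
f=lambda x:np.hypot(body[:,0]-x[0],body[:,1]-x[1])-.02
body=body[body[:,0]<.62]
print("cyl",least_squares(f,[.59,.13],loss="soft_l1",f_scale=.002).x)
st("dish s",S,(370,240,394,258),(0.005,0.2));st("jar s",S,(355,228,370,246),(0.005,0.2))
st("knob s",S,(222,315,248,345),(0.085,0.12));st("tongue s",S,(265,308,285,325),(0.06,0.075))
E
```

```text
lid w 11058 min [ 0.4976 -0.0371  0.0507] max [0.6448 0.1389 0.0899] med [0.5692 0.0508 0.0707]
((0.4746198058128357, 0.0978836938738823), (0.0211440809071064, 0.029124945402145386), 83.92398071289062)Traceback (most recent call last):
  File "<stdin>", line 18, in <module>
cv2.error: OpenCV(4.12.0) /io/opencv/modules/imgproc/src/linefit.cpp:618: error: (-215:Assertion failed) npoints2 >= 0 || npoints3 >= 0 in function 'fitLine'
```

View pics/m.png

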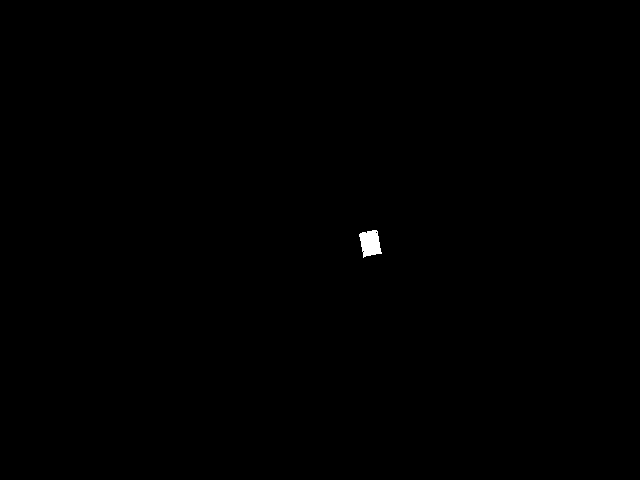

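```bash
cat > meas.py <<'E'
from h import *
np.set_printoptions(precision=4,suppress=True)
w=np.load("w1.npz");s=np.load("s1.npz")
def st(nm,W,box,zl):
    a,b,c,d=box;q=W[b:d,a:c].reshape(-1,3);q=q[(q[:,2]>zl[0])&(q[:,2]<zl[1])]
    if len(q)==0: print(nm,0);return q
    print(nm,len(q),"min",q.min(0),"max",q.max(0),"med",np.median(q,0));return q
V=w["W"]
mm=(V[...,2]>.062)&(V[...,2]<.0765)
E=[]
for u in list(range(285,355,3))+list(range(390,435,3)):
    v=np.where(mm[200:,u])[0]
    if len(v):E.append(V[v[0]+200,u,:2])
E=np.array(E);vx=cv2.fitLine(E.astype(np.float32),cv2.DIST_HUBER,0,.01,.01).ravel();print("front edge",vx,"yaw of y axis",np.degrees(np.arctan2(vx[1],vx[0])))
L=np.array([V[v,np.where(mm[v])[0][np.where(mm[v])[0]>262][0],:2] for v in range(300,375,5)]);print("right edge",L[0],L[-1])
L=np.array([V[v,np.where(mm[v])[0][np.where(mm[v])[0]<520][-1],:2] for v in range(252,288,6)]);print("left edge",L[0],L[-1])
st("tongue",V,(355,225,388,275),(0.05,0.085))
st("knob top",V,(462,203,490,224),(0.095,0.12))
st("lever",V,(455,225,485,280),(0.074,0.083))
st("other cap",V,(555,255,605,300),(0.075,0.1))
st("dish",V,(50,275,110,325),(0.02,0.2))
st("pen",V,(225,165,340,198),(0.008,0.03))
st("bottle w",V,(405,305,440,375),(0.08,0.18))
S=s["W"]
b=st("bottle s",S,(225,262,262,303),(0.085,0.165))
cap=b[b[:,2]>.15];print("cap",cap.mean(0),len(cap),"capmax",cap[:,2].max())
body=b[(b[:,2]>.085)&(b[:,2]<.135)]
from scipy.optimize import least_squares
f=lambda x:np.hypot(body[:,0]-x[0],body[:,1]-x[1])-.02
body=body[body[:,0]<.62]
print("cyl",least_squares(f,[.59,.13],loss="soft_l1",f_scale=.002).x)
st("dish s",S,(370,240,394,258),(0.005,0.2));st("jar s",S,(355,228,370,246),(0.005,0.2))
st("knob s",S,(222,315,248,345),(0.085,0.12));st("tongue s",S,(265,308,285,325),(0.06,0.075))
E
python3 meas.py
```

```text
front edge [0.126  0.992  0.5059 0.0678] yaw of y axis 82.76384
right edge [ 0.5013 -0.0369] [ 0.5981 -0.0494]
left edge [0.5287 0.2236] [0.5655 0.2183]
tongue 966 min [0.4594 0.0708 0.05  ] max [0.5158 0.1105 0.073 ] med [0.4873 0.0965 0.0697]
knob top 147 min [0.4654 0.2033 0.0952] max [0.477  0.2142 0.1066] med [0.4703 0.2077 0.1041]
lever 502 min [0.4854 0.1845 0.0742] max [0.545  0.2092 0.083 ] med [0.5191 0.196  0.079 ]
other cap 667 min [0.5736 0.2957 0.075 ] max [0.6031 0.3251 0.0875] med [0.5859 0.3084 0.085 ]
dish 1187 min [ 0.4155 -0.3144  0.0201] max [ 0.4632 -0.2651  0.0479] med [ 0.4373 -0.284   0.0336]
pen 1271 min [ 0.3624 -0.0453  0.008 ] max [0.3997 0.0835 0.0196] med [0.3805 0.019  0.0148]
bottle w 984 min [0.5726 0.1064 0.08  ] max [0.6041 0.1315 0.1573] med [0.5812 0.1152 0.1275]
bottle s 507 min [0.5687 0.0671 0.085 ] max [0.7015 0.149  0.156 ] med [0.5823 0.1281 0.1174]
cap [0.5907 0.128  0.153 ] 79 capmax 0.15600316481555135
cyl [0.5931 0.1271]
dish s 245 min [ 0.5738 -0.3632  0.005 ] max [ 0.6394 -0.3055  0.0277] med [ 0.5986 -0.3291  0.0199]
jar s 149 min [ 0.6488 -0.3322  0.0052] max [ 0.7053 -0.3003  0.0578] med [ 0.6617 -0.3096  0.0293]
knob s 42 min [0.462  0.2044 0.0852] max [0.5052 0.2158 0.1045] med [0.4672 0.2113 0.0973]
tongue s 193 min [0.4581 0.0588 0.0603] max [0.5211 0.1114 0.0723] med [0.492  0.0975 0.0672]
```

```bash
python3 - <<'E'
from h import *
s=ctrl.get_state();print(s["eef_pos"],s["contact_force"])
plan([([.592,.127,.25],down(83)),([.592,.127,.18],down(83)),([.592,.127,.098],down(83))])
E
```

```text
[0.41652565 0.06067966 0.30009219] [-0.15453365 -0.12309993 -0.20992333]
turn [ -0.1 -12.3  -0. ] shift [ 120.5   49.9 -143.8]
turn [ -0.1 -12.3  -0. ] shift [ 120.5  119.9 -143.9]
turn [ -0.1 -12.3  -0. ] shift [ 120.6  201.9 -144. ]
```

Emit:
step_arm([
  [[0, -4, 0], [24, 10, -29], 0],
  [[0, -8, 0], [48, 20, -58], 0],
  [[0, -12, 0], [72, 30, -86], 0],
  [[0, -12.3, 0], [96, 40, -115], 0],
  [[0, -12.3, 0], [120.5, 50, -144], 0],
  [[0, -12.3, 0], [120.5, 70, -144], 0],
  [[0, -12.3, 0], [120.5, 85, -144], 0],
  [[0, -12.3, 0], [120.5, 90, -144], 0],
  [[0, -12.3, 0], [120.5, 90, -144], 0],
])

```text
time: 2.82
eef_pos: [0.5913, 0.1229, 0.2082]
tcp_rot: [-0.53, -0.466, 0.468, 0.532]
contact_force: [-0.7, 0.1, 0.0]
opening: 1.003
```

```bash
python3 - <<'E'
from h import *
s=ctrl.get_state();print(s["eef_pos"],s["contact_force"])
look("wrist","w2");look("scene","s2")
plan([([.592,.127,.098],down(83))])
E
```

```text
[0.59127908 0.12292021 0.20821567] [-0.72213715  0.06748223  0.00152355]
turn [ 0.1 -0.3  0. ] shift [  3.5 113.4   1.2]
```

View pics/w2.png

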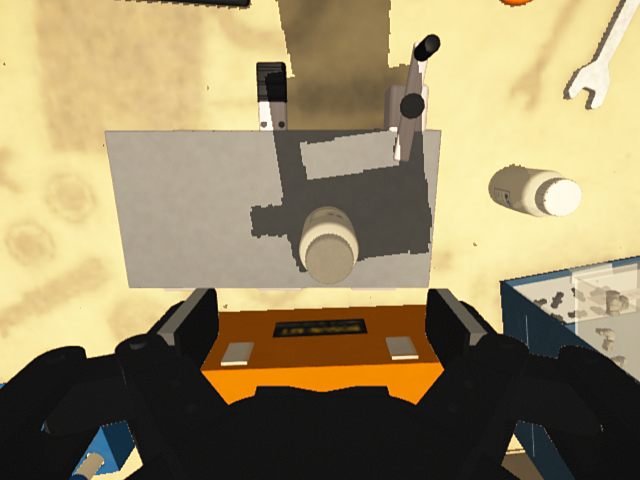

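View pics/s2.png

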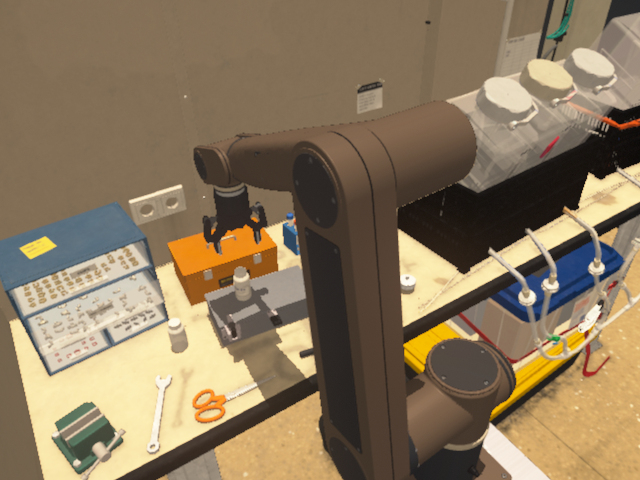

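Wrist view: gripper square with the case; bottle cap at about (330,258), tongue (271,85), knob (429,44). Refining the bottle from this second viewpoint.

```bash
python3 - <<'E'
from h import *
np.set_printoptions(precision=4,suppress=True)
p,d,c=look("wrist");V=cloud(d,c)
def st(nm,box,zl):
    a,b,e,f=box;q=V[b:f,a:e].reshape(-1,3);q=q[(q[:,2]>zl[0])&(q[:,2]<zl[1])];print(nm,len(q),q.min(0),q.max(0),(q.min(0)+q.max(0))/2,np.median(q,0))
st("cap",(290,200,370,290),(.15,.165));st("body",(290,200,370,290),(.1,.14))
st("tongue",(250,55,295,128),(.06,.075));st("knob",(415,32,445,55),(.1,.11));st("pivothead",(398,92,428,120),(.078,.1));st("lever",(390,30,440,165),(.075,.082))
st("lid",(180,180,230,270),(.05,.09))
print(ctrl.get_state()["eef_pos"])
E
```

```text
cap 1763 [0.5792 0.1115 0.15  ] [0.6082 0.1413 0.1577] [0.5937 0.1264 0.1539] [0.5928 0.1266 0.1556]
body 1319 [0.5731 0.1067 0.1   ] [0.6062 0.1467 0.14  ] [0.5896 0.1267 0.12  ] [0.5795 0.128  0.135 ]
tongue 2013 [0.4599 0.0767 0.062 ] [0.5121 0.1113 0.0728] [0.486  0.094  0.0674] [0.485  0.0974 0.0699]
knob 305 [0.4665 0.2031 0.1001] [0.4778 0.2145 0.1067] [0.4722 0.2088 0.1034] [0.4725 0.2083 0.1043]
pivothead 555 [0.4989 0.1912 0.0782] [0.5183 0.2089 0.0855] [0.5086 0.2    0.0818] [0.5079 0.199  0.0833]
lever 1352 [0.4637 0.1847 0.0752] [0.5463 0.2136 0.082 ] [0.505  0.1991 0.0786] [0.5143 0.1987 0.079 ]
lid 4480 [ 0.5412 -0.0051  0.0682] [0.6218 0.0526 0.073 ] [0.5815 0.0237 0.0706] [0.5801 0.0246 0.0708]
[0.5929 0.1237 0.2122]
```

Emit:
step_arm([
  [[0, 0, 0], [3, 25, 0], 0],
  [[0, 0, 0], [3, 55, 0], 0],
  [[0, 0, 0], [3, 85, 0], 0],
  [[0, 0, 0], [3, 105, 0], 0],
  [[0, 0, 0], [3, 112, 0], 0],
  [[0, 0, 0], [3, 112, 0], 0.2],
  [[0, 0, 0], [3, 112, 0], 0.35],
  [[0, 0, 0], [3, 112, 0], 0.6],
  [[0, 0, 0], [3, 112, 0], 0.7],
  [[0, 0, 0], [3, 112, 0], 0.7],
], newtons=25)

```text
time: 3.8
eef_pos: [0.5945, 0.1274, 0.1011]
tcp_rot: [0.531, 0.469, -0.466, -0.529]
contact_force: [-1.9, -0.6, 5.4]
opening: 0.452
```

```bash
python3 - <<'E'
from h import *
s=ctrl.get_state();print(s["eef_pos"],s["contact_force"],s["opening"])
look("wrist","w3")
E
```

```text
[0.59451921 0.12735803 0.10114629] [-1.91156168 -0.61637724  5.39012944] 0.4518828345519383
```

View pics/w3.png

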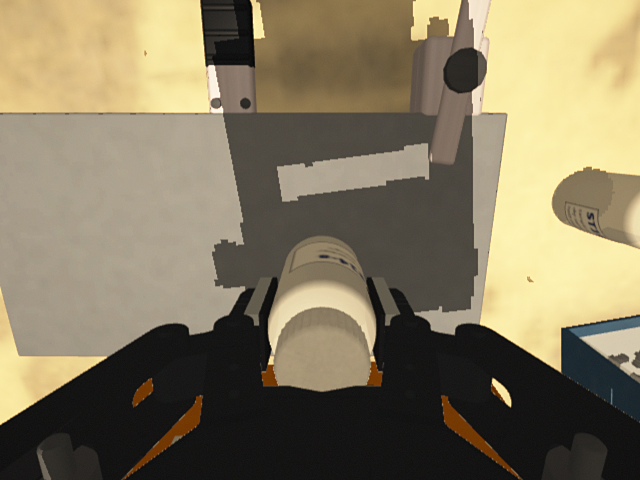

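Emit:
step_arm([
  [[0, 0, 0], [0, -10, 0], 0.7],
  [[0, 0, 0], [0, -30, 0], 0.7],
  [[0, 0, 0], [0, -60, 0], 0.7],
  [[0, 0, 0], [-20, -80, 0], 0.7],
  [[0, 0, 0], [-50, -90, 0], 0.7],
  [[0, 0, 0], [-80, -90, 0], 0.7],
  [[0, 0, 0], [-110, -90, 0], 0.7],
  [[0, 0, 0], [-140, -90, 0], 0.7],
  [[0, 0, 0], [-170, -90, 0], 0.7],
  [[0, 0, 0], [-200, -90, 0], 0.7],
])

```text
time: 4.68
eef_pos: [0.5671, -0.0721, 0.1887]
tcp_rot: [-0.53, -0.468, 0.468, 0.53]
contact_force: [1.5, 0.3, -1.1]
opening: 0.454
```

Emit:
step_arm([
  [[0, 0, 0], [-30, 0, 0], 0.7],
  [[0, 0, 0], [-60, 0, 3], 0.7],
  [[0, 0, 0], [-85, 0, 5], 0.7],
  [[0, 0, 0], [-95, 0, 7], 0.7],
  [[0, 0, 0], [-95, 25, 7], 0.7],
  [[0, 0, 0], [-95, 55, 7], 0.7],
  [[0, 0, 0], [-95, 85, 7], 0.7],
  [[0, 0, 0], [-95, 115, 7], 0.7],
  [[0, 0, 0], [-95, 130, 7], 0.7],
  [[0, 0, 0], [-95, 130, 7], 0.7],
])

```text
time: 5.52
eef_pos: [0.5455, -0.1621, 0.0537]
tcp_rot: [-0.527, -0.467, 0.469, 0.534]
contact_force: [-1.5, 0.8, -0.6]
opening: 0.455
```

```bash
python3 - <<'E'
from h import *
np.set_printoptions(precision=4,suppress=True)
s=ctrl.get_state();print(s["eef_pos"],s["contact_force"],s["opening"])
p,d,c=look("wrist","w4");V=cloud(d,c)
q=V[230:395,265:385].reshape(-1,3);q=q[(q[:,2]<.15)];
m=(abs(q[:,0]-s["eef_pos"][0])<.03)&(abs(q[:,1]-s["eef_pos"][1])<.02)
print("bottle/cap points",q[m].min(0),q[m].max(0))
look("scene","s4")
E
```

```text
[ 0.5455 -0.1621  0.0537] [-1.489   0.784  -0.5739] 0.45479518635337823
bottle/cap points [ 0.5242 -0.1821 -0.0012] [ 0.5598 -0.1421  0.1396]
```

View pics/w4.png

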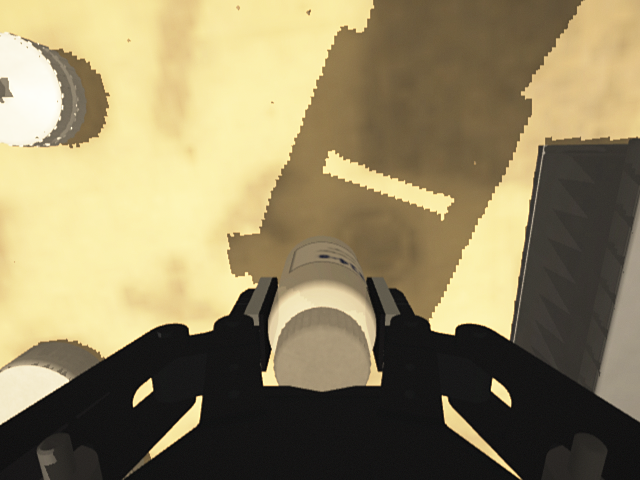

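Emit:
step_arm([
  [[0, 0, 0], [0, 6, 0], 0.7],
  [[0, 0, 0], [0, 12, 0], 0.7],
  [[0, 0, 0], [0, 17, 0], 0.7],
  [[0, 0, 0], [0, 21, 0], 0.7],
  [[0, 0, 0], [0, 21, 0], 0.7],
  [[0, 0, 0], [0, 21, 0], 0.7],
])

```text
time: 6.12
eef_pos: [0.5487, -0.1643, 0.0371]
tcp_rot: [-0.53, -0.468, 0.468, 0.531]
contact_force: [-0.0, 0.2, -1.7]
opening: 0.452
```

Emit:
step_arm([
  [[0, 0, 0], [0, 2, 0], 0.7],
  [[0, 0, 0], [0, 3, 0], 0.7],
  [[0, 0, 0], [0, 4, 0], 0.7],
  [[0, 0, 0], [0, 4, 0], 0.7],
  [[0, 0, 0], [0, 4, 0], 0.7],
])

```text
time: 6.53
eef_pos: [0.5489, -0.1644, 0.0333]
tcp_rot: [-0.53, -0.468, 0.468, 0.53]
contact_force: [0.2, 0.4, -1.9]
opening: 0.454
```

Emit:
step_arm([
  [[0, 0, 0], [0, 1, 0], 0.7],
  [[0, 0, 0], [0, 2, 0], 0.7],
  [[0, 0, 0], [0, 3, 0], 0.7],
  [[0, 0, 0], [0, 3, 0], 0.7],
  [[0, 0, 0], [0, 3, 0], 0.7],
])

```text
time: 6.95
eef_pos: [0.5491, -0.1645, 0.0312]
tcp_rot: [-0.53, -0.468, 0.468, 0.53]
contact_force: [-1.9, 0.5, 5.5]
opening: 0.456
```

Emit:
step_arm([
  [[0, 0, 0], [0, 0, 0], 0.5],
  [[0, 0, 0], [0, 0, 0], 0.4],
  [[0, 0, 0], [0, 0, 0], 0.3],
  [[0, 0, 0], [0, 0, 0], 0.15],
  [[0, 0, 0], [0, 0, 0], 0],
  [[0, 0, 0], [0, 0, 0], 0],
  [[0, 0, 0], [0, 0, 0], 0],
])

```text
time: 7.53
eef_pos: [0.5489, -0.1644, 0.0302]
tcp_rot: [-0.53, -0.468, 0.468, 0.53]
contact_force: [0.3, 0.1, 1.3]
opening: 1.0
```

Emit:
step_arm([
  [[0, 0, 0], [0, -15, 0], 0],
  [[0, 0, 0], [0, -40, 0], 0],
  [[0, 0, 0], [0, -75, 0], 0],
  [[0, 0, 0], [0, -110, 0], 0],
  [[0, 0, 0], [0, -145, 0], 0],
  [[0, 0, 0], [0, -170, 0], 0],
  [[0, 0, 0], [0, -170, 0], 0],
])

```text
time: 8.12
eef_pos: [0.5523, -0.166, 0.2082]
tcp_rot: [0.535, 0.469, -0.466, -0.526]
contact_force: [0.8, 0.0, 0.4]
opening: 1.003
```

```bash
python3 - <<'E'
from h import *
np.set_printoptions(precision=4,suppress=True)
s=ctrl.get_state();print(s["eef_pos"],s["opening"],s["qpos"])
p,d,c=look("wrist","w5");V=cloud(d,c)
q=V.reshape(-1,3);m=(abs(q[:,0]-.548)<.05)&(abs(q[:,1]+.164)<.05)&(q[:,2]>.078)&(q[:,2]<.1)
print(m.sum(),q[m].min(0),q[m].max(0),np.median(q[m],0))
look("scene","s5")
plan([([.472,.2085,.2],down(83))])
E
```

```text
[ 0.5523 -0.166   0.2082] 1.0026642419664622 [-0.4678  0.0845  1.8526  0.0001  1.1912 -1.9132]
1078 [ 0.5337 -0.18    0.0781] [ 0.5629 -0.1504  0.0882] [ 0.5474 -0.1652  0.0856]
turn [ 0.2 -0.2 -0.1] shift [360.5   1.1 123.7]
```

View pics/w5.png

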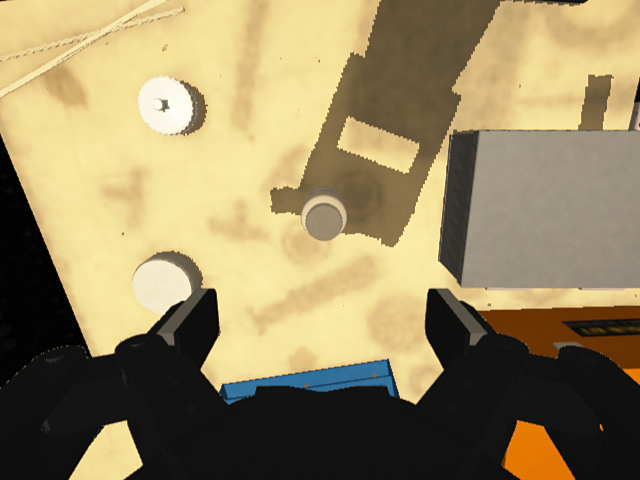

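View pics/s5.png

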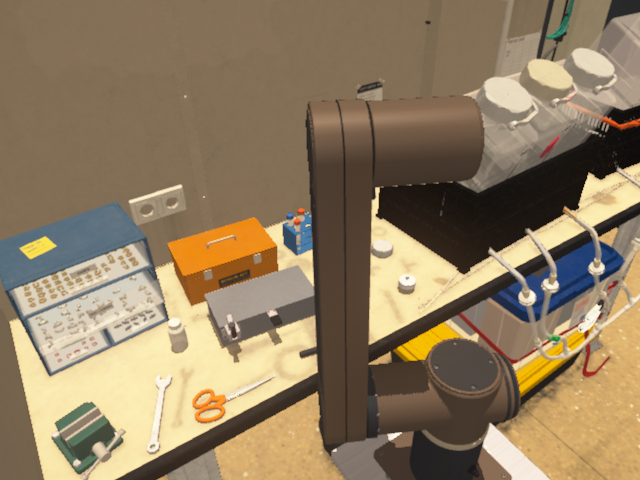

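Bottle stands upright at (0.548,-0.165), cap top 0.086 m, seen at (325,220) in the wrist picture. Now the latch.

Emit:
step_arm([
  [[0, 0, 0], [38, 0, 12], 0],
  [[0, 0, 0], [76, 0, 25], 0.2],
  [[0, 1, 0], [114, 0, 38], 0.4],
  [[0, 2, 0], [152, 0, 51], 0.5],
  [[0, 3, 0], [190, 0, 64], 0.5],
  [[0, 4, 0], [228, 0, 77], 0.5],
  [[0, 5, 0], [266, 0, 90], 0.5],
  [[0, 6, 0], [304, 0, 103], 0.5],
  [[0, 7, 0], [340, 0, 116], 0.5],
  [[0, 7, 0], [360, 0, 124], 0.5],
])

```text
time: 9.05
eef_pos: [0.4684, 0.2112, 0.1978]
tcp_rot: [-0.557, -0.434, 0.436, 0.559]
contact_force: [-0.1, -1.6, 0.2]
opening: 0.499
```

Emit:
step_arm([
  [[0, 0, 0], [0, 5, 0], 0.5],
  [[0, 0, 0], [0, 15, 0], 0.5],
  [[0, 0, 0], [0, 15, 0], 0.5],
])

```text
time: 9.3
eef_pos: [0.469, 0.2074, 0.1813]
tcp_rot: [-0.557, -0.432, 0.437, 0.559]
contact_force: [-0.8, -0.5, -0.5]
opening: 0.5
```

```bash
cat > kn.py <<'E'
from h import *
np.set_printoptions(precision=4,suppress=True)
s=ctrl.get_state();print(s["eef_pos"],s["opening"],s["qpos"],s["contact_force"])
import sys
p,d,c=look("wrist",sys.argv[1]);V=cloud(d,c);q=V.reshape(-1,3)
m=(abs(q[:,0]-.48)<.05)&(abs(q[:,1]-.21)<.05)&(q[:,2]>.1)&(q[:,2]<.108)
if m.sum(): print("knob",m.sum(),q[m].min(0),q[m].max(0),np.median(q[m],0))
E
python3 kn.py w6;  python3 - <<'E'
from h import *
plan([([.472,.2085,.085],down(76))])
E
```

```text
[0.469  0.2074 0.1813] 0.5002650281743098 [ 0.2185 -0.0218  2.0134 -0.0005  1.1569 -1.1043] [-0.8154 -0.5206 -0.5246]
knob 246 [0.466  0.2035 0.1002] [0.4771 0.2151 0.1064] [0.4709 0.2094 0.1044]
turn [-0.3 -0.3 -0.2] shift [ 2.3 97.2 -2.5]
```

View pics/w6.png

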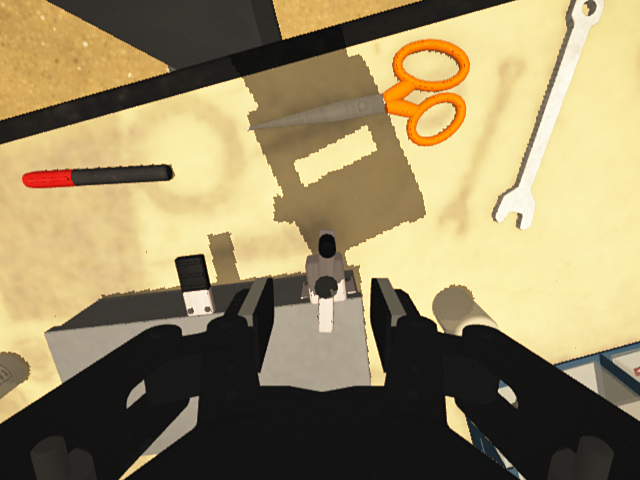

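Emit:
step_arm([
  [[0, 0, 0], [2, 25, -3], 0.5],
  [[0, 0, 0], [2, 55, -3], 0.5],
  [[0, 0, 0], [2, 80, -3], 0.5],
  [[0, 0, 0], [2, 92, -3], 0.5],
  [[0, 0, 0], [2, 96, -3], 0.5],
  [[0, 0, 0], [2, 96, -3], 0.6],
  [[0, 0, 0], [2, 96, -3], 0.75],
  [[0, 0, 0], [2, 96, -3], 0.9],
  [[0, 0, 0], [2, 96, -3], 1],
  [[0, 0, 0], [2, 96, -3], 1],
], newtons=20)

```text
time: 10.18
eef_pos: [0.4758, 0.2096, 0.0911]
tcp_rot: [0.559, 0.435, -0.433, -0.557]
contact_force: [0.7, -1.1, 2.1]
opening: 0.125
```

Emit:
step_arm([
  [[0, 0, 0], [0, 0, 0], 1],
  [[0, 0, 0], [0, 0, 0], 1],
  [[0, 0, 0], [0, 0, 0], 1],
])

```text
time: 10.43
eef_pos: [0.4757, 0.2096, 0.091]
tcp_rot: [0.559, 0.435, -0.434, -0.557]
contact_force: [0.8, -1.9, 6.4]
opening: 0.125
```

```bash
python3 kn.py w7;  python3 - <<'E'
from h import *
s=ctrl.get_state()
p=s["eef_pos"];R=Ro.from_quat(s["tcp_rot"])
pv=np.array([.508,.1995]);v=p[:2]-pv;print("r",np.linalg.norm(v),"yaw",np.degrees(np.arctan2(v[1],v[0])))
v=v/np.linalg.norm(v)*.036
for a in range(7,92,7):
    r=Ro.from_rotvec([0,0,-np.radians(a)]);t=np.r_[pv+r.apply([*v,0])[:2],p[2]]
    print(a,end=" ");plan([(t,r*R)])
E
```

```text
[0.4757 0.2096 0.091 ] 0.12516487570997872 [ 0.2199  0.1096  2.0615 -0.0006  0.9674 -1.1029] [ 0.8467 -1.908   6.4159]
knob 1190 [0.4617 0.1923 0.1   ] [0.4875 0.2292 0.108 ] [0.469  0.2102 0.1044]
r 0.03378667203590828 yaw 162.5609570746058
7 turn [-0.  7.  0.] shift [ 4.5 -0.   1.7]
14 turn [-0. 14.  0.] shift [8.8 0.  0.6]
21 turn [-0.  21.   0.1] shift [12.9  0.  -0.9]
28 turn [-0.  28.   0.1] shift [16.8  0.  -3. ]
35 turn [-0.  35.   0.1] shift [20.4  0.  -5.5]
42 turn [-0.  42.   0.1] shift [23.7  0.  -8.4]
49 turn [-0.  49.   0.2] shift [ 26.5   0.1 -11.7]
56 turn [-0.1 56.   0.2] shift [ 29.    0.1 -15.3]
63 turn [-0.1 63.   0.2] shift [ 31.    0.1 -19.2]
70 turn [-0.1 70.   0.2] shift [ 32.6   0.1 -23.4]
77 turn [-0.1 77.   0.2] shift [ 33.6   0.1 -27.6]
84 turn [-0.1 84.   0.3] shift [ 34.    0.1 -32. ]
91 turn [-0.1 91.   0.3] shift [ 34.    0.1 -36.4]
```

View pics/w7.png

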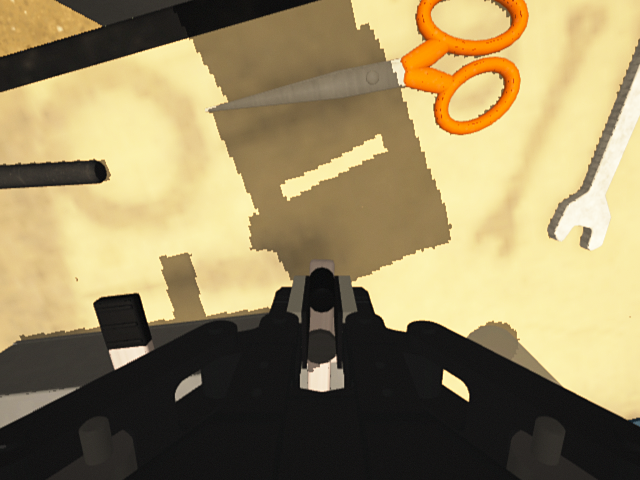

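```bash
python3 - <<'E'
from h import *
s=ctrl.get_state()
p=s["eef_pos"];R=Ro.from_quat(s["tcp_rot"])
pv=np.array([.5065,.1998]);v=p[:2]-pv
for a in list(range(7,85,7))+[86,90]:
    r=Ro.from_rotvec([0,0,-np.radians(a)]);t=np.r_[pv+r.apply([*v,0])[:2],p[2]]
    print(a,end=" ");plan([(t,r*R)])
E
```

```text
7 turn [-0.  7.  0.] shift [ 3.9  0.  -0.5]
14 turn [-0. 14.  0.] shift [ 7.7  0.  -1.4]
21 turn [-0.  21.   0.1] shift [11.4  0.  -2.9]
28 turn [-0.  28.   0.1] shift [14.9  0.  -4.7]
35 turn [-0.  35.   0.1] shift [18.1  0.  -7. ]
42 turn [-0.  42.   0.1] shift [21.   0.1 -9.6]
49 turn [-0.  49.   0.2] shift [ 23.6   0.1 -12.6]
56 turn [-0.1 56.   0.2] shift [ 25.8   0.1 -15.9]
63 turn [-0.1 63.   0.2] shift [ 27.6   0.1 -19.4]
70 turn [-0.1 70.   0.2] shift [ 28.9   0.1 -23.1]
77 turn [-0.1 77.   0.2] shift [ 29.8   0.1 -26.9]
84 turn [-0.1 84.   0.3] shift [ 30.2   0.1 -30.8]
86 turn [-0.1 86.   0.3] shift [ 30.3   0.1 -31.9]
90 turn [-0.1 90.   0.3] shift [ 30.2   0.1 -34.2]
```

Emit:
step_arm([
  [[0, 7, 0], [4, -2, -0.5], 1],
  [[0, 14, 0], [8, -2, -1.5], 1],
  [[0, 21, 0], [11.5, -2, -3], 1],
  [[0, 28, 0], [15, -2, -5], 1],
  [[0, 35, 0], [18, -2, -7], 1],
  [[0, 42, 0], [21, -2, -9.5], 1],
  [[0, 42, 0], [21, -2, -9.5], 1],
])

```text
time: 11.07
eef_pos: [0.4893, 0.2279, 0.0912]
tcp_rot: [-0.677, -0.205, 0.205, 0.677]
contact_force: [2.2, -0.2, -0.1]
opening: 0.131
```

```bash
python3 kn.py w8
```

```text
[0.4893 0.2279 0.0912] 0.13094921949602506 [ 0.2478  0.1522  2.013   0.0002  0.9753 -0.3405] [ 2.1619 -0.1978 -0.1091]
knob 1185 [0.4696 0.2154 0.1   ] [0.5017 0.2436 0.108 ] [0.4868 0.232  0.1044]
```

View pics/w8.png

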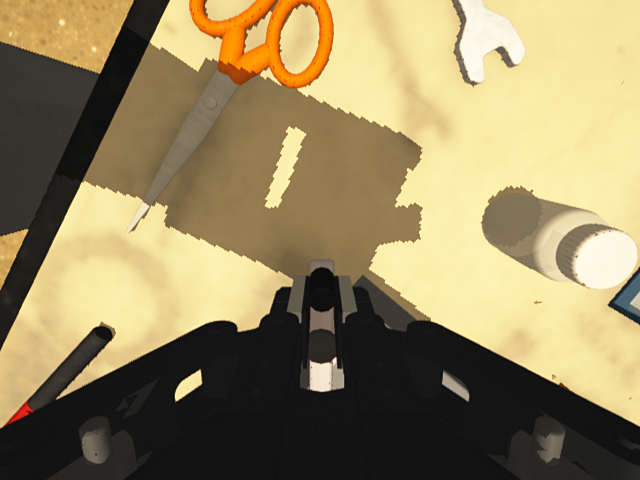

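Emit:
step_arm([
  [[0, 7, 0], [4, 0, -0.5], 1],
  [[0, 14, 0], [8, 0, -1.5], 1],
  [[0, 21, 0], [11.5, 0, -3], 1],
  [[0, 28, 0], [15, 0, -5], 1],
  [[0, 35, 0], [18, 0, -7], 1],
  [[0, 42, 0], [21, 0, -9.5], 1],
  [[0, 43, 0], [21.5, 0, -10], 1],
  [[0, 43, 0], [21.5, 0, -10], 1],
])

```text
time: 11.78
eef_pos: [0.5123, 0.2325, 0.0914]
tcp_rot: [-0.704, 0.055, -0.056, 0.706]
contact_force: [2.2, 5.3, -1.7]
opening: 0.124
```

```bash
python3 kn.py w9
```

```text
[0.5123 0.2325 0.0914] 0.1244484824160642 [0.2444 0.1986 1.9585 0.0034 0.9828 0.3997] [ 2.197   5.3255 -1.6552]
knob 1122 [0.4946 0.2203 0.1   ] [0.53   0.2452 0.108 ] [0.5128 0.2391 0.1044]
```

View pics/w9.png

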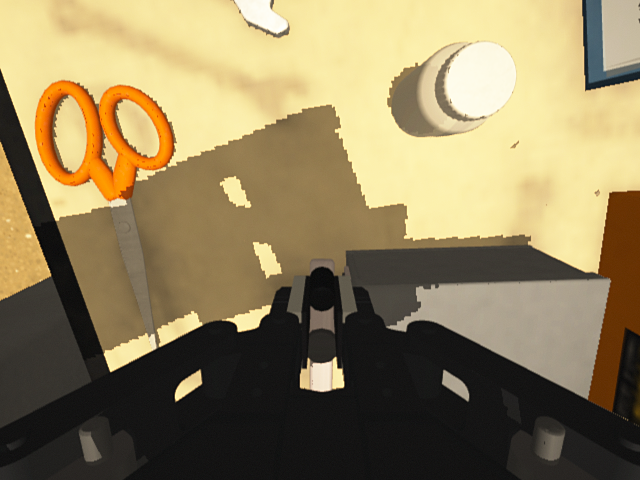

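Lever now lies along the case front (parallel to the case edge, knob at (321,285)). Releasing and rising.

Emit:
step_arm([
  [[0, 0, 0], [0, 0, 0], 0.8],
  [[0, 0, 0], [0, 0, 0], 0.6],
  [[0, 0, 0], [0, 0, 0], 0.5],
  [[0, 0, 0], [0, -15, 0], 0.5],
  [[0, 0, 0], [0, -45, 0], 0.5],
  [[0, 0, 0], [0, -80, 0], 0.5],
  [[0, 0, 0], [0, -110, 0], 0.5],
  [[0, -7, 0], [0, -130, 20], 0.5],
  [[0, -14, 0], [0, -130, 40], 0.5],
  [[0, -14, 0], [0, -130, 40], 0.5],
])

```text
time: 12.67
eef_pos: [0.5196, 0.2727, 0.2239]
tcp_rot: [-0.706, -0.033, 0.03, 0.707]
contact_force: [-0.2, 0.5, -1.0]
opening: 0.503
```

```bash
python3 - <<'E'
from h import *
np.set_printoptions(precision=4,suppress=True)
s=ctrl.get_state();print(s["eef_pos"],s["opening"],s["qpos"])
p,d,c=look("wrist","w10");V=cloud(d,c);q=V.reshape(-1,3)
m=(abs(q[:,0]-.51)<.05)&(abs(q[:,1]-.23)<.05)&(q[:,2]>.1)&(q[:,2]<.108)
print("knob",m.sum(),q[m].min(0),q[m].max(0),np.median(q[m],0))
look("scene","s10")
plan([([.4746,.0979,.15],down(83))])
E
```

```text
[0.5196 0.2727 0.2239] 0.5030525665653975 [0.3103 0.0976 1.8089 0.0008 1.2305 0.2201]
knob 170 [0.5073 0.2306 0.1   ] [0.5182 0.2423 0.1068] [0.5128 0.2371 0.1044]
turn [ -0.  -78.2  -0.1] shift [ -57.6   71.  -168.3]
```

View pics/w10.png

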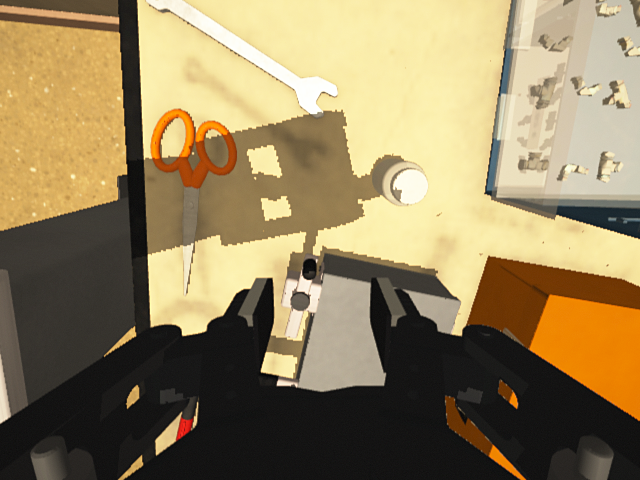

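View pics/s10.png

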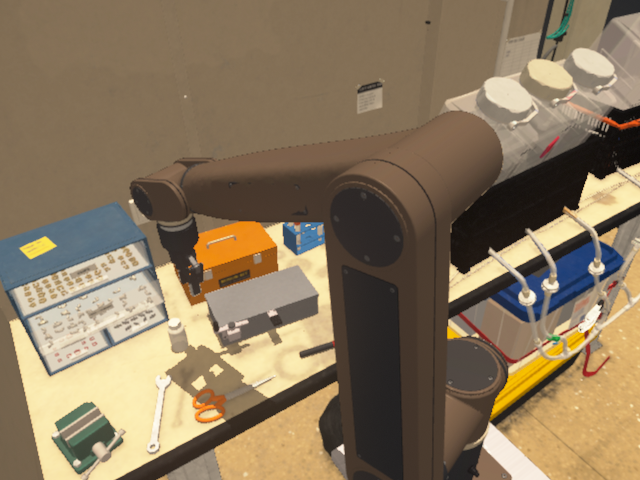

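Latch knob now at (0.513,0.237): lever at about 1.6 rad, parallel to the front and off the lid; other bottle unmoved at (405,183). Next, the tongue.

Emit:
step_arm([
  [[0, -7, 0], [-6, 0, -17], 0.4],
  [[0, -14, 0], [-12, 0, -34], 0.3],
  [[0, -21, 0], [-18, 0, -51], 0.3],
  [[0, -28, 0], [-24, 5, -68], 0.3],
  [[0, -35, 0], [-30, 10, -85], 0.3],
  [[0, -42, 0], [-36, 15, -102], 0.3],
  [[0, -49, 0], [-42, 20, -119], 0.3],
  [[0, -56, 0], [-48, 25, -136], 0.3],
  [[0, -63, 0], [-54, 30, -153], 0.3],
  [[0, -70, 0], [-57.5, 30, -168], 0.3],
])

```text
time: 13.6
eef_pos: [0.4727, 0.0967, 0.1885]
tcp_rot: [-0.56, -0.429, 0.432, 0.562]
contact_force: [-0.2, 0.4, -0.9]
opening: 0.701
```

Emit:
step_arm([
  [[0, -7, 0], [0, 10, 0], 0.3],
  [[0, -8, 0], [0, 20, 0], 0.3],
  [[0, -8, 0], [0, 20, 0], 0.3],
])

```text
time: 13.85
eef_pos: [0.4729, 0.0977, 0.1679]
tcp_rot: [-0.53, -0.465, 0.468, 0.533]
contact_force: [-0.3, 0.4, -0.4]
opening: 0.703
```

```bash
python3 - <<'E'
from h import *
np.set_printoptions(precision=4,suppress=True)
s=ctrl.get_state();print(s["eef_pos"],s["opening"],s["qpos"])
p,d,c=look("wrist","w11");V=cloud(d,c);q=V.reshape(-1,3)
m=(abs(q[:,0]-.475)<.04)&(abs(q[:,1]-.098)<.04)&(q[:,2]>.062)&(q[:,2]<.078)&(q[:,0]+.126*(q[:,1]-.0678)/-.992<.498)
print("tongue",m.sum(),q[m].min(0),q[m].max(0),cv2.minAreaRect(q[m][:,:2].astype(np.float32)))
plan([([.4746,.0979,.047],down(83))])
E
```

```text
[0.4729 0.0977 0.1679] 0.702623468806584 [-0.0066 -0.0771  2.0925 -0.0003  1.1329 -1.4476]
tongue 1651 [0.4596 0.0847 0.0641] [0.5026 0.1108 0.0725] ((0.4810705780982971, 0.09759356826543808), (0.021930474787950516, 0.04130202531814575), 82.18603515625)
turn [-0.3 -0.4 -0. ] shift [  0.  121.9  -1.7]
```

View pics/w11.png

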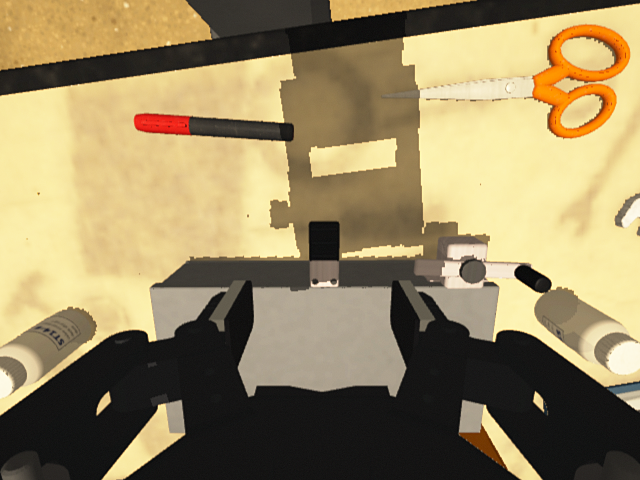

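Tongue at (324,252) is centred between the fingers; lever at (480,268) lies clear in front of the lid. Descend and grip.

Emit:
step_arm([
  [[0, 0, 0], [0, 25, -1], 0.3],
  [[0, 0, 0], [0, 55, -2], 0.3],
  [[0, 0, 0], [0, 85, -2], 0.3],
  [[0, 0, 0], [0, 110, -2], 0.3],
  [[0, 0, 0], [0, 121, -2], 0.3],
  [[0, 0, 0], [0, 121, -2], 0.5],
  [[0, 0, 0], [0, 121, -2], 0.7],
  [[0, 0, 0], [0, 121, -2], 0.9],
  [[0, 0, 0], [0, 121, -2], 1],
  [[0, 0, 0], [0, 121, -2], 1],
], newtons=30)

```text
time: 14.73
eef_pos: [0.479, 0.0984, 0.0523]
tcp_rot: [0.531, 0.469, -0.466, -0.53]
contact_force: [0.2, 0.5, 2.9]
opening: 0.248
```

Emit:
step_arm([
  [[0, 0, 0], [0, 0, 0], 1],
  [[0, 0, 0], [0, 0, 0], 1],
  [[0, 0, 0], [0, 0, 0], 1],
])

```text
time: 14.98
eef_pos: [0.479, 0.0984, 0.0522]
tcp_rot: [0.531, 0.469, -0.466, -0.53]
contact_force: [-0.9, 1.7, 7.1]
opening: 0.246
```

```bash
cat > arc.py <<'E'
from h import *
np.set_printoptions(precision=4,suppress=True)
s=ctrl.get_state();p=s["eef_pos"];R=Ro.from_quat(s["tcp_rot"]);print(p,s["opening"],s["contact_force"])
g=p+np.array([0,0,.019]);ax=np.array([.126,.992,0]);h=np.array([.6383,.0771,.060])
v=g-h;v-=ax*(v@ax);print("r",np.linalg.norm(v),"ang",np.degrees(np.arctan2(v[2],-(v@np.array([.992,-.126,0])))))
E
cat > arc2.py <<'E'
from arc import *
for a in range(8,81,8):
    r=Ro.from_rotvec(ax*np.radians(a)); t=p+(r.apply(v)-v); print(a,end=" ");plan([(t,R)])
E
python3 arc2.py; python3 kn.py w12
```

```text
[0.479  0.0984 0.0522] 0.24617293500677132 [-0.9056  1.6533  7.1378]
r 0.16114172109502428 ang 3.994434678615598
8 turn [0. 0. 0.] shift [  0.  -22.3  -3.2]
16 turn [0. 0. 0.] shift [  0.  -43.8  -9.5]
24 turn [0. 0. 0.] shift [  0.  -64.3 -18.7]
32 turn [0. 0. 0.] shift [  0.1 -83.4 -30.7]
40 turn [0. 0. 0.] shift [   0.1 -100.5  -45.2]
48 turn [0. 0. 0.] shift [   0.1 -115.5  -61.9]
56 turn [0. 0. 0.] shift [   0.1 -128.   -80.6]
64 turn [0. 0. 0.] shift [   0.1 -137.8 -100.9]
72 turn [0. 0. 0.] shift [   0.1 -144.7 -122.3]
80 turn [0. 0. 0.] shift [   0.1 -148.5 -144.4]
[0.479  0.0984 0.0522] 0.24617293500677132 [-0.0055  0.1087  2.1494  0.0006  0.8798 -1.4507] [-0.9056  1.6533  7.1378]
```

View pics/w12.png

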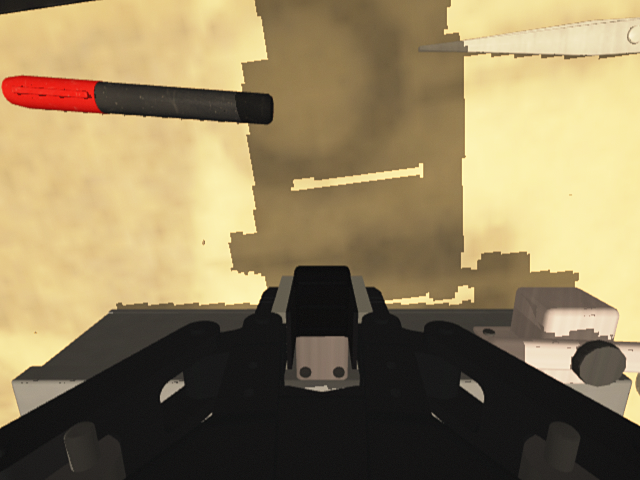

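Emit:
step_arm([
  [[0, 0, 0], [0, -11, -1], 1],
  [[0, 0, 0], [0, -22, -3], 1],
  [[0, 0, 0], [0, -33, -6], 1],
  [[0, 0, 0], [0, -44, -9.5], 1],
  [[0, 0, 0], [0, -54, -14], 1],
  [[0, 0, 0], [0, -64, -19], 1],
  [[0, 0, 0], [0, -64, -19], 1],
])

```text
time: 15.62
eef_pos: [0.4953, 0.0963, 0.116]
tcp_rot: [-0.529, -0.467, 0.469, 0.532]
contact_force: [-5.6, 3.9, 2.6]
opening: 0.242
```

```bash
python3 arc2.py; python3 kn.py w13
```

```text
[0.4953 0.0963 0.116 ] 0.24224554263794437 [-5.6265  3.9425  2.5627]
r 0.1625822927611299 ang 27.47028598630552
8 turn [0. 0. 0.] shift [ -0.  -19.4 -11.7]
16 turn [0. 0. 0.] shift [ -0.  -37.  -26.1]
24 turn [0. 0. 0.] shift [ -0.  -52.4 -42.7]
32 turn [0. 0. 0.] shift [ -0.  -65.4 -61.3]
40 turn [0. 0. 0.] shift [ -0.  -75.6 -81.6]
48 turn [0. 0. 0.] shift [  -0.   -82.9 -103. ]
56 turn [0. 0. 0.] shift [  -0.1  -87.2 -125.3]
64 turn [0. 0. 0.] shift [  -0.1  -88.3 -148. ]
72 turn [0. 0. 0.] shift [  -0.1  -86.2 -170.6]
80 turn [0. 0. 0.] shift [  -0.1  -81.1 -192.6]
[0.4953 0.0963 0.116 ] 0.24224554263794437 [-0.0098  0.0425  2.08    0.0011  1.0241 -1.4556] [-5.6265  3.9425  2.5627]
knob 583 [0.5064 0.2289 0.1   ] [0.5187 0.2413 0.1064] [0.5117 0.2338 0.104 ]
```

View pics/w13.png

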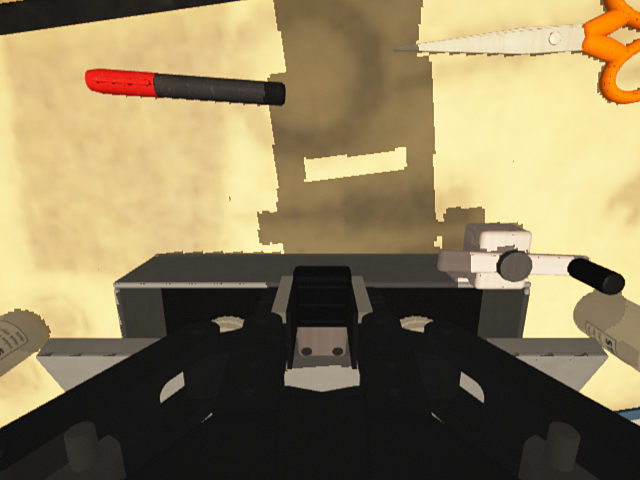

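Emit:
step_arm([
  [[0, 0, 0], [0, -10, -5], 1],
  [[0, 0, 0], [0, -19, -10], 1],
  [[0, 0, 0], [0, -28, -17], 1],
  [[0, 0, 0], [0, -37, -24], 1],
  [[0, 0, 0], [0, -45, -32], 1],
  [[0, 0, 0], [0, -52, -41], 1],
  [[0, 0, 0], [0, -59, -50], 1],
  [[0, 0, 0], [0, -65, -60], 1],
  [[0, 0, 0], [0, -65, -60], 1],
])

```text
time: 16.42
eef_pos: [0.5584, 0.0883, 0.1827]
tcp_rot: [0.531, 0.469, -0.466, -0.53]
contact_force: [-2.5, 5.2, 4.1]
opening: 0.247
```

```bash
python3 arc2.py; python3 kn.py w14; python3 -c "
from h import *
look('scene','s14')"
```

```text
[0.5584 0.0883 0.1827] 0.247232033421912 [-2.4582  5.2     4.0608]
r 0.16305512617998946 ang 60.329873587047594
8 turn [0. 0. 0.] shift [  0.   -9.8 -20.5]
16 turn [0. 0. 0.] shift [  0.  -16.6 -42.2]
24 turn [0. 0. 0.] shift [  0.  -20.3 -64.7]
32 turn [0. 0. 0.] shift [ -0.  -20.9 -87.4]
40 turn [0. 0. 0.] shift [  -0.   -18.3 -110. ]
48 turn [0. 0. 0.] shift [  -0.   -12.6 -132. ]
56 turn [0. 0. 0.] shift [  -0.    -3.9 -153. ]
64 turn [0. 0. 0.] shift [  -0.1    7.7 -172.6]
72 turn [0. 0. 0.] shift [  -0.1   21.9 -190.4]
80 turn [0. 0. 0.] shift [  -0.1   38.4 -206.1]
[0.5584 0.0883 0.1827] 0.247232033421912 [-0.0229  0.0894  1.8961  0.0007  1.1521 -1.4679] [-2.4582  5.2     4.0608]
knob 340 [0.5069 0.2291 0.1   ] [0.5182 0.2413 0.1058] [0.5125 0.2339 0.104 ]
```

View pics/w14.png

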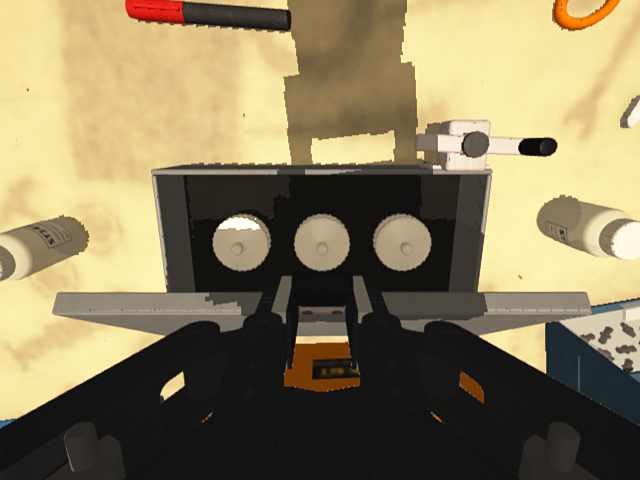

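View pics/s14.png

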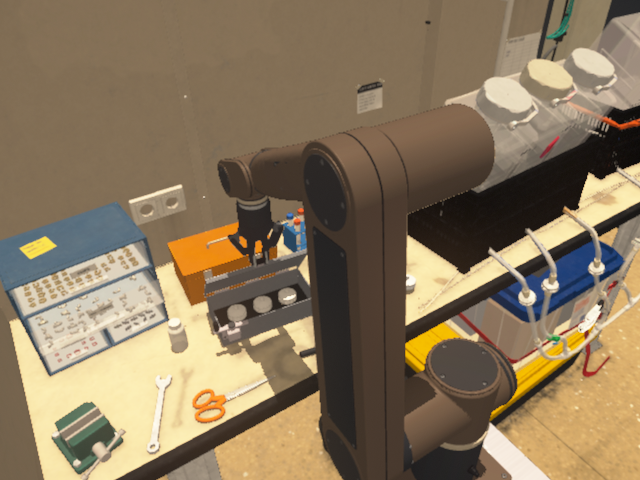

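Emit:
step_arm([
  [[0, 0, 0], [0, -5, -10], 1],
  [[0, 0, 0], [0, -10, -20], 1],
  [[0, 0, 0], [0, -14, -31], 1],
  [[0, 0, 0], [0, -17, -42], 1],
  [[0, 0, 0], [0, -19, -52], 1],
  [[0, 0, 0], [0, -19, -54], 1],
  [[0, 0, 0], [0, -19, -54], 1],
])

```text
time: 17.1
eef_pos: [0.6111, 0.0816, 0.2017]
tcp_rot: [0.531, 0.469, -0.466, -0.53]
contact_force: [-1.8, 4.2, 5.9]
opening: 0.248
```

```bash
python3 arc.py; python3 kn.py w15
```

```text
[0.6111 0.0816 0.2017] 0.24773617236344084 [-1.7555  4.2121  5.8658]
r 0.16305964893621655 ang 80.27038786562127
[0.6111 0.0816 0.2017] 0.24773617236344084 [-0.0318  0.1823  1.756   0.0004  1.1992 -1.4767] [-1.7555  4.2121  5.8658]
knob 351 [0.5068 0.229  0.1   ] [0.5186 0.2418 0.1064] [0.5129 0.234  0.1041]
```

View pics/w15.png

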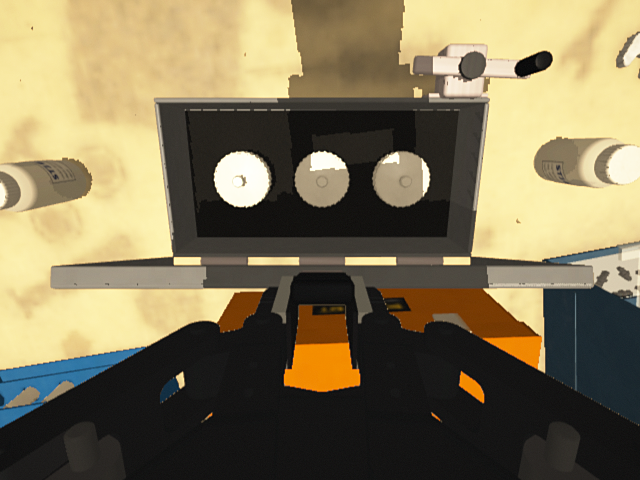

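Lid at about 80° (1.40 rad), nearly vertical. Release and rise.

Emit:
step_arm([
  [[0, 0, 0], [0, 0, 0], 0.7],
  [[0, 0, 0], [0, 0, 0], 0.5],
  [[0, 0, 0], [0, 0, 0], 0.4],
  [[0, 0, 0], [0, 0, 0], 0.4],
  [[0, 0, 0], [0, -15, 0], 0.4],
  [[0, 0, 0], [0, -40, 0], 0.4],
  [[0, 0, 0], [0, -70, 0], 0.4],
  [[0, 0, 0], [0, -100, 10], 0.4],
  [[0, 0, 0], [0, -110, 40], 0.4],
  [[0, 0, 0], [0, -110, 70], 0.4],
])

```text
time: 17.98
eef_pos: [0.5414, 0.0896, 0.3128]
tcp_rot: [0.533, 0.469, -0.466, -0.528]
contact_force: [0.4, 0.2, 1.0]
opening: 0.6
```

Emit:
step_arm([
  [[0, 0, 0], [0, 0, 40], 0.4],
  [[0, 0, 0], [0, 0, 70], 0.4],
  [[0, 0, 0], [0, 0, 70], 0.4],
  [[0, 0, 0], [0, 0, 70], 0.4],
])

```text
time: 18.32
eef_pos: [0.4696, 0.099, 0.3086]
tcp_rot: [0.531, 0.468, -0.467, -0.53]
contact_force: [0.5, -0.2, -0.0]
opening: 0.598
```

```bash
python3 - <<'E'
from h import *
np.set_printoptions(precision=4,suppress=True)
s=ctrl.get_state();print(s["eef_pos"],s["opening"],s["time"])
p,d,c=look("wrist","w16");V=cloud(d,c);q=V.reshape(-1,3)
def b(n,x,y,z0,z1,r=.05):
    m=(abs(q[:,0]-x)<r)&(abs(q[:,1]-y)<r)&(q[:,2]>z0)&(q[:,2]<z1)
    print(n,m.sum(),*( (q[m].min(0),q[m].max(0),np.median(q[m],0)) if m.sum() else ()))
b("knob",.512,.235,.1,.108,.03);b("bottle",.548,-.165,.075,.1);b("other",.586,.31,.075,.1)
b("tongue top",.63,.08,.17,.3,.06)
S,d,c=look("scene","s16");W=cloud(d,c);q=W.reshape(-1,3)
b("lid scene",.62,.08,.18,.3,.05)
m=(abs(q[:,0]-.62)<.06)&(abs((q-[.6383,.0771,0])@[.126,.992,0])<.13)&(q[:,2]>.1)&(q[:,2]<.205)
l=q[m];xc=(l-[.6383,.0771,.06])@np.array([.992,-.126,0]);f=np.polyfit(l[:,2],xc,1);print("lid lean deg from vertical",np.degrees(np.arctan(f[0])),m.sum())
E
```

```text
[0.4696 0.099  0.3086] 0.5979216145533524 18.3167
knob 111 [0.5063 0.2297 0.1   ] [0.5178 0.2401 0.1058] [0.5117 0.2346 0.1041]
bottle 601 [ 0.5334 -0.179   0.0752] [ 0.5622 -0.1497  0.0879] [ 0.5464 -0.1618  0.0855]
other 598 [0.5735 0.2959 0.075 ] [0.6028 0.3247 0.0873] [0.5863 0.3082 0.0851]
tongue top 1588 [0.594  0.0202 0.1832] [0.6197 0.14   0.2133] [0.6038 0.0809 0.1883]
lid scene 235 [0.5875 0.0313 0.1804] [0.6186 0.1291 0.2352] [0.6019 0.0876 0.1871]
lid lean deg from vertical -18.235347372076006 2174
```

View pics/s16.png

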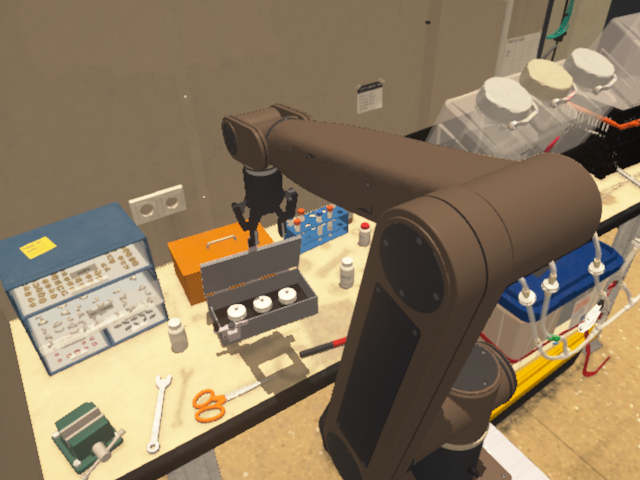

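View pics/w16.png

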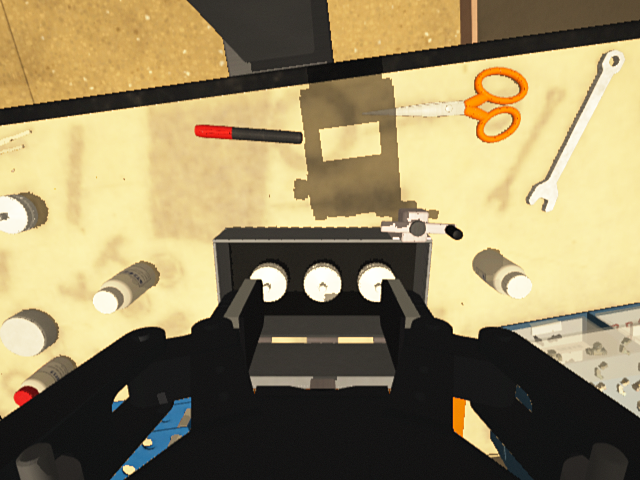

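The lid-lean fit (72°) disagrees with the grip-arc figure (80°), so checking the lid angle with a proper plane fit.

```bash
python3 - <<'E'
from h import *
np.set_printoptions(precision=4,suppress=True)
ax=np.array([.126,.992,0]);xx=np.array([.992,-.126,0]);h=np.array([.6383,.0771,.06])
for n in("scene","wrist"):
    p,d,c=look(n);q=cloud(d,c).reshape(-1,3)
    l=q-h;X,Y,Z=l@xx,l@ax,l[:,2]
    m=(X>-.06)&(X<.02)&(abs(Y)<.12)&(Z>.02)&(Z<.125)&(abs(Y)>.0)
    A=np.stack([X[m],Z[m]],1).astype(np.float32)
    f=cv2.fitLine(A,cv2.DIST_WELSCH,0,.001,.001).ravel();print(n,m.sum(),f,"lid deg",np.degrees(np.arctan2(f[1],-f[0])))
    for a,b in((.02,.05),(.05,.08),(.08,.11),(.11,.125)):
        k=(A[:,1]>a)&(A[:,1]<b);print(a,b,k.sum(),np.percentile(A[k,0],[10,50,90]) if k.sum() else "")
E
```

```text
scene 2132 [ 0.2846 -0.9587 -0.0144  0.0721] lid deg -106.53378
0.02 0.05 596 [-0.0073 -0.0031  0.0005]
0.05 0.08 632 [-0.016  -0.012  -0.0079]
0.08 0.11 663 [-0.0246 -0.021  -0.017 ]
0.11 0.125 241 [-0.0369 -0.0319 -0.0253]
wrist 3882 [ 0.2814 -0.9596 -0.0121  0.0698] lid deg -106.340965
0.02 0.05 1090 [-0.0056 -0.0022  0.0014]
0.05 0.08 1289 [-0.0143 -0.011  -0.0074]
0.08 0.11 1436 [-0.0222 -0.0193 -0.016 ]
0.11 0.125 67 [-0.0358 -0.0356 -0.0351]
```

```bash
python3 - <<'E'
from h import *
p,d,c=look("wrist");q=cloud(d,c)[115:150,185:310].reshape(-1,3);q=q[(q[:,2]>.008)&(q[:,2]<.03)];print("pen mid",(q.min(0)+q.max(0))/2)
print(ctrl.get_state()["time"],ctrl.sign_off())
E
```

```text
pen mid [0.38119842 0.01853233 0.01429559]
the job is handed in; nothing more can be done
18.5667 None
```

I lifted the bottle off the lid and stood it on the bench to the right of the case. Then I swung the latch clear, raised the lid by its tongue and left it open. I handed the job in at about 18.6 s; the robot reports no verdict.

Last checks, from the camera depth clouds:

| Item | Result |
|---|---|
| Bottle | Upright at about (0.547, -0.163), cap top 86 mm above the bench, about 0.1 m clear of the case |
| Latch | About 1.6 rad, from the knob's position; lever along the case front and clear of the lid |
| Lid | About 73.5° (1.28 rad), from plane fits in both the scene and wrist views; needs more than 1.15 rad |
| Other bottle and pen | Unmoved to within about 2 mm |

- **Lid angle:** the checks disagreed. While I still held the tongue, my grip-arc estimate was 80°. The plane fits after letting go gave about 73.5°, and I trust those. A cruder fit just before them gave about 72°. I saw no sagging in the quarter second between those two looks, so the lid should hold about 0.13 rad above the limit.
- **Top camera:** it was blocked in both pictures I viewed, so I measured everything from the scene and wrist cameras.

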